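Open the screw-lid jar in its bracing stand

TASK

Swing the stand's dark steel brace in against the square jar until it clicks fully home in its end detent, so that the jar cannot turn. Then unscrew the tight brass lid (anticlockwise seen from above), stop turning once its threads come free after about a sixth of a turn, lift it off and finish still holding it in the gripper, level and still, clear of the mouth and just above the jar (within about three centimetres). The jar must not turn round with the lid or leave its dish, the brace must stay home, and the other things on the table are to be left alone.

Things in the scene. Friction and masses are not known exactly. Their poses are not given: they have to be found in the camera images.
- stand: fixed jar stand: wooden board 190 x 190 x 12 mm with a round dish (ring 10 mm high, 90 mm inside) holding the jar. Origin on the table under the dish's middle, z up. The brace is on the jar's -y side: hinge at (-52, -42) mm in this frame; when home the brace lies along +x past the jar's -y face
- brace_hinge (a point): point on the brace's vertical hinge axis, 67 mm above the table (level with brace_knob), fixed to the stand
- brace_knob (a point): on the axis of the upright red finger post at the brace's free end, 114 mm from the hinge axis. Post 14 mm thick, from the top of the steel bar (45 mm above the table) to 87 mm; this point is 67 mm above the table. The bar is 12 mm thick, 18 mm high, its underside 27 mm above the table
- brace (a joint): brace angle about its upright hinge: 0 = right out (bar 1.40 rad clockwise of the stand's +x, from above), grows anticlockwise; 1.40 = home at its end stop, bar along the stand's +x, 2 mm off the jar. Stays where left. A sprung ball catch resists with about 5 N at the post from 1.27 rad; past its crest at 1.35 rad it pulls home and holds with about 3 N
- jar: loose white square jar, black pattern, body 66 x 66 mm with notched corners, 74 mm tall, neck 40 mm wide, mouth rim at 100 mm; 0.5 kg. Origin under its centre, z up, sides along its x and y, first within 2 degrees of the stand's. It stands on the board, 12 mm above the table, and spins in the dish unless the brace is home (then 0.15 rad of play)
- lid: brass screw lid: sixteen-sided round cap, 60 mm across, 20 mm tall, hollow, 0.06 kg. Origin at the centre of its open underside, z up. Screwed on, the underside is 84 mm above the jar's origin and 96 mm above the table, the top 116 mm above the table
- thread (a joint): how far the lid is turned on the jar, anticlockwise from above: 0 = tight, free to lift straight up from about 1.0 rad, not to be turned past 1.45 rad (end stop 1.6). Turning takes about 0.3 N m; the lid does not rise as it turns (1.5 mm vertical play). The value stays when the lid is off
- pencil_cup: black-and-white patterned pencil cup, 72 mm wide, 85 mm tall, with pencils to about 140 mm; origin under its centre. A bystander
- books: stack of three books, about 200 x 150 mm, 66 mm high; origin under its centre. A bystander
- figurine: small silver seated figure on a 60 mm marble cube, 132 mm tall; origin under its centre. A bystander
- potted_plant: small leafy plant in a white pot with a black rim, pot 96 mm wide, 90 mm tall, leaves to 170 mm; origin under its centre. A bystander
- mister: amber bottle with a black cap, 62 mm wide, 170 mm tall; origin under its centre. A bystander
- trowel: hand trowel lying flat, wooden handle, about 280 mm long; origin near its middle, blade along its +x. A bystander
- spectacles: black-framed spectacles with open arms, 118 mm wide, 46 mm high; origin under the lenses. A bystander
Not all that is in view belongs to the job. What is shaped like the jar but blue or purple is not meant.

How it is judged (in metres and radians):
On the way, in this order (a step that is already met when the one before it is completed fails the run):
1. the brace is swung home into its detent (value of joint brace above 1.36 rad), for 0.3 s.
2. the lid is unscrewed until its thread is free, still on the jar, with the brace home (value of joint thread above 0.97 rad and value of joint brace above 1.36 rad and z of lid in the frame of jar below 0.092 m), for 0.05 s.
At the end, for the whole second after the job is handed in: The lid is held by the fingers, still, level within 0.15 rad, centred over the jar within 15 mm, underside 1 to 45 mm above the rim, touching neither jar nor stand; thread turned over 0.97 rad; jar upright in its dish; brace above 1.36 rad (value of joint brace above 1.36 rad and z of lid in the frame of jar between 0.101 and 0.145 m and horizontal distance between lid and jar below 0.015 m and angle between lid's own z axis and vertical below 0.15 rad and contact force between the fingers and lid above 1 N and contact force between lid and jar below 0.1 N and contact force between lid and stand below 0.1 N and linear speed of each of lid, jar below 0.02 m/s and angle between jar's own z axis and vertical below 0.05 rad and horizontal distance between jar and stand below 0.008 m and z of jar in the frame of stand below 0.016 m and value of joint thread above 0.97 rad); the arm keeps its last pose, push and grip.
It fails at once if the lid is turned on well after its threads are free (over 1.45 rad) (value of joint thread above 1.45 rad).
It fails at once if the jar turns with the lid (over 0.3 rad from the stand) (angle between the x axis of jar and the x axis of stand, either way round above 0.3 rad).
It fails at once if the jar is lifted out of its dish (over 10 mm) (z of jar in the frame of stand above 0.022 m).
It fails at once if another thing on the table is moved by more than 30 mm (distance of any of pencil_cup, books, figurine, potted_plant, mister, trowel, spectacles from where it was at the start of the episode above 0.03 m).
It also fails if it takes over 61 s, if anything falls off the work surface, if the arm or the gripper's body presses on something with over 40 N, if the wrist force passes 120 N, or if a joint passes its speed limit or range.

ROBOT

A 6-joint arm with a two-finger parallel gripper is mounted at the origin on the work surface. World frame = base frame: x ahead of the robot, y to its left, z up, the work surface at z = 0. Lengths are in m, angles in degrees, forces in N, time in s.
With the tool pointing down it reaches from about 0.25 to 0.725 m from the base axis. Payload 9.7 kg.
Tool frame: the origin (TCP) lies midway between the tips of the shut fingers; the grasp point (between the pads) lies 19 mm behind it; z points along the fingers, y is the line along which they close (so a half turn about z gives the same grasp; the last joint's range is limited). The gripper opens to 85 mm and grips with 20 to 120 N. Pads are 22 mm wide; open, the fingers measure 114 mm over their backs; the gripper's body (76 mm by 85 mm) begins 54 mm behind the grasp point. The pads swing forward as they close: fully open they stand 13 mm farther back than shut.
Start: joints at [0, 4.979, 10.078, 95.1, 0, 90], TCP at [0.55, -0, 0.231] pointing down, gripper open.
Joint ranges: [-179.16, 179.16], [-48.56, 103.87], [-65.8, 70.77], [-126.05, 130.52], [-82.76, 87.17], [-180, 180]. Speed limits (degrees/s): [127.2, 127.2, 147.25, 180, 180, 180].

INTERFACE

Orientations are given as [roll, pitch, yaw] about the fixed x, y, z axes, in that order (R = Rz(yaw) Ry(pitch) Rx(roll)).
In Python, from workcell import * gives the robot as it stands.
- The arm moves only by the tool servo_tool, never from a script. Its argument "moves" is a list of rows, each a list of 4 numbers: the shift along the world's x, y, z in shares of 100 cm (1.0 is 100 cm), then the turn about the world's z in a scale on which 1.0 is 60 degrees. A call has 1 to 20 rows; each row is the pose to reach, as a shift and turn from the pose commanded when the call began; what a row does not reach only later rows make up. A row lasts 1/12 s, in which the tool goes at most 41.7 mm and 7.16 degrees, less where a joint would pass 70% of its speed; a pose out of reach is approached as far as the arm can. A shift or turn number past 1, either way, is cut back to 1. A call with a gripper value outside its range is refused whole. "claw" is the closure, from 0 (fully open) to 1 (shut), set as the call begins (left out, the last holds). The fingers move at their own pace and stop on an object; "force" is the grip in N (left out, the last holds). Time passes only in rows, so rows that repeat a pose let the fingers close. It gives the time, the measured TCP pose, the force, the opening and the grip force at its end, in the units of the state.
- get_obs(): the state, without advancing time (a new reading comes with each control period).
- camera(name): name is "scene" or "side" or "wrist"; returns the picture (400x640x3 uint8, red, green, blue); there is no depth.
- get_calibration(name): a dict with "fx", "fy", "cx", "cy" (pixels), "rvec" (rotation vector, rad) and "tvec" (3), from world to camera coordinates, as OpenCV has them; the wrist camera has in their place "tool_from_camera" (4x4, takes a point from camera to tool coordinates, whose origin is the TCP and whose axes are the flange's). Camera axes: x right, y down, z forward; pixel columns grow to the right and rows downward; lengths in m; the calibration is good to about 2 mm. A picture is of the moment at which its call begins: read the wrist's pose just before it. get_calibration takes no time and is no camera call.
- job_done(): hands the job in; it is judged then, once.
The state is a dict: "time": time; "q": joint angles; "qd": joint speeds; "joint_efforts": joint torques, N m; "ee_pos": TCP position; "tcp_rot": TCP orientation; "wrist_force": force on the tool from outside, world axes, zero at the start; "torque": the same for the moment, N m; "opening": finger opening in m; "grasp_force": force on a finger pad.
Only numpy, scipy, OpenCV 4.12 (cv2) and the standard library are available. Lean on these libraries where they do the work, as an engineer would, in place of code of your own. Each camera call takes 0.05 s, during which the arm holds its last target. There are 200 camera calls.

## Working session

There is one attempt and no reset: what is moved stays moved. The work goes in short steps, Python scripts to look and compute and a tool call to move; the robot and the scene stay as the last step left them, time stands still between calls to the robot, and variables do not carry over. Pictures are saved under pics/ and viewed, at most 10 in all, crops included, and the job is handed in when it is done.

Besides the shell and the picture viewer there is one more tool, called after ">>>" as name([rows], argument=value, ...), one row to a line, values as JSON. servo_tool: Moves the arm, as the interface text tells. Its arguments: {"type":"object","properties":{"moves":{"type":"array","items":{"type":"array","items":{"type":"number"}}},"claw":{"type":"number"},"force":{"type":"number"}},"required":["moves"]}

```bash
mkdir -p pics; python3 - <<'E'
from workcell import *
import cv2
o=get_obs();print(o)
for n in ("scene","side"):
    cv2.imwrite(f"pics/{n}0.png",cv2.cvtColor(camera(n),cv2.COLOR_RGB2BGR));print(get_calibration(n))
print(get_calibration("wrist"))
E
```

```text
{'time': 0.0, 'q': array([-2.02991056e-04,  5.00921865e+00,  1.00348517e+01,  9.51004167e+01,
        2.76513171e-03,  9.00001798e+01]), 'qd': array([-0.04599376,  0.03437302, -0.01609368, -0.06522958, -0.00334503,
       -0.05867633]), 'joint_efforts': array([ 7.68234549e-04, -5.20392072e+01,  4.64802504e+01,  1.63646933e-02,
        2.23589603e-05, -6.77332673e-05]), 'ee_pos': array([5.49764249e-01, 1.18065470e-05, 2.30604692e-01]), 'tcp_rot': array([-1.79925216e+02, -2.76489470e-03,  8.99996136e+01]), 'wrist_force': array([-0.68533962, -0.38221158, -1.08247014]), 'torque': array([0.00391997, 0.04542304, 0.00354939]), 'grasp_force': 0.0, 'opening': 0.08530583650072557}
{'fx': 443.87141011837866, 'fy': 443.87141011837866, 'cx': 325.25826107486813, 'cy': 196.1398369148553, 'rvec': array([ 1.83414104,  1.44771193, -0.73104228]), 'tvec': array([-0.17875238, -0.27882186,  1.88559736])}
{'fx': 488.1004584371821, 'fy': 488.1004584371821, 'cx': 321.82917419576916, 'cy': 192.22718324952214, 'rvec': array([ 2.16865487, -0.23546313,  0.12128786]), 'tvec': array([-0.5503459 ,  0.18436374,  1.56133577])}
{'fx': 298.43215105897286, 'fy': 298.43215105897286, 'cx': 321.9490705938638, 'cy': 198.96026258585377, 'tool_from_camera': array([[ 2.80035310e-04, -9.56435238e-01, -2.91944442e-01,
         7.47750108e-02],
       [ 9.99999862e-01,  3.97727776e-04, -3.43783178e-04,
         5.02582711e-04],
       [ 4.44920760e-04, -2.91944306e-01,  9.56435217e-01,
        -1.42615027e-01],
       [ 0.00000000e+00,  0.00000000e+00,  0.00000000e+00,
         1.00000000e+00]])}
```

View pics/scene0.png

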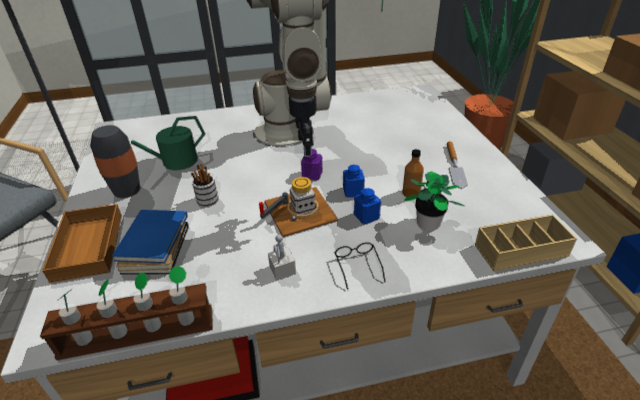

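View pics/side0.png

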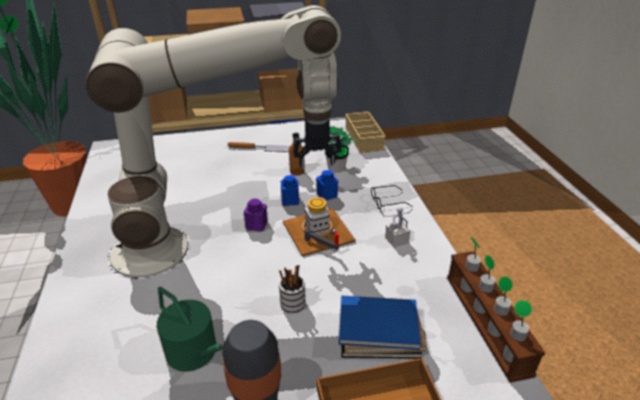

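Scene view: brass lid at about (302,183) on the white jar, red post about (264,208). In the side view, the lid is at about (317,203) and the post at (336,238). I'll zoom in on both.

```bash
cat > h.py <<'E'
import numpy as np, cv2
from workcell import *
def ray(n,u,v):
    c=get_calibration(n);R=cv2.Rodrigues(c["rvec"])[0];t=c["tvec"]
    d=R.T@np.array([(u-c["cx"])/c["fx"],(v-c["cy"])/c["fy"],1]);return -R.T@t,d
def atz(n,u,v,z):
    o,d=ray(n,u,v);return (o+d*(z-o[2])/d[2]).round(4)
def proj(n,P):
    c=get_calibration(n);return cv2.projectPoints(np.array(P,float).reshape(-1,1,3),c["rvec"],c["tvec"],np.array([[c["fx"],0,c["cx"]],[0,c["fy"],c["cy"],],[0,0,1]]) if 0 else np.array([[c["fx"],0,c["cx"]],[0,c["fy"],c["cy"]],[0,0,1]]),None)[0].reshape(-1,2)
E
python3 - <<'E'
from h import *
print(atz("scene",302,181,.116),atz("side",317,202,.116))
print(atz("scene",264,203,.087),atz("side",337,233,.087))
a=cv2.imread("pics/scene0.png")[165:245,235:355];b=cv2.imread("pics/side0.png")[185:265,265:385]
im=np.vstack([cv2.resize(x,(720,480),interpolation=cv2.INTER_CUBIC) for x in (a,b)])
cv2.imwrite("pics/z.png",cv2.resize(im,(450,600)))
E
```

```text
[ 0.5414 -0.0137  0.116 ] [ 0.5439 -0.0169  0.116 ]
[ 0.5858 -0.1414  0.087 ] [ 0.5784 -0.1489  0.087 ]
```

View pics/z.png

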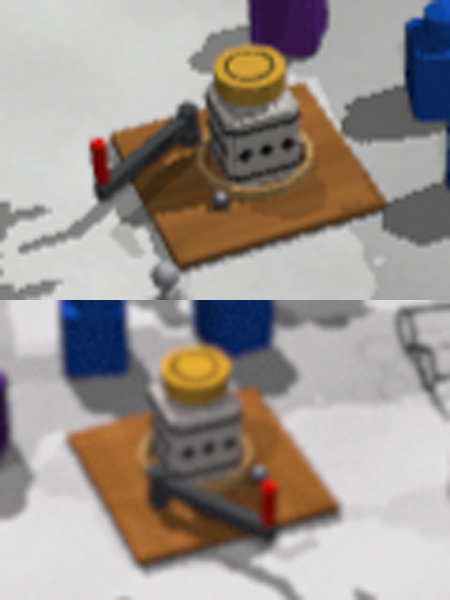

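The zoom shows the brace swung out from its hinge near the jar, with the red post at its free end. The board corners and lid ring are clear, so I can fit the stand pose.

```bash
python3 - <<'E'
from h import *
from scipy.optimize import least_squares
S=lambda p:(235+p[0]/3.75,165+p[1]/3.75)
D=lambda p:(265+p[0]/3.75,185+p[1]/3.75)
for n,f,C,l,k in (("scene",S,[(113,133),(306,83),(385,203),(180,265)],(250,66),(98,140)),("side",D,[(68,137),(258,90),(340,215),(145,263)],(197,66),(268,182))):
    P=np.array([atz(n,*f(c),.012) for c in C])
    print(n,P[:,:2].tolist(),P.mean(0),"lid",atz(n,*f(l),.116),"knob",atz(n,*f(k),.087))
    e=np.roll(P,-1,0)-P;print(np.degrees(np.arctan2(e[:,1],e[:,0])),np.linalg.norm(e,axis=1))
E
```

```text
scene [[0.4771, -0.1326], [0.4463, 0.0503], [0.6292, 0.0795], [0.6633, -0.1004]] [ 0.553975 -0.0258    0.012   ] lid [ 0.5496 -0.0162  0.116 ] knob [ 0.5803 -0.1496  0.087 ]
[  99.55881386    9.07072747  -79.26693356 -170.18874313] [0.1854752  0.18521622 0.1831033  0.1889637 ]
side [[0.4368, 0.0376], [0.6218, 0.0696], [0.6487, -0.1198], [0.474, -0.1436]] [ 0.545325 -0.03905   0.012   ] lid [ 0.5449 -0.0205  0.116 ] knob [ 0.5762 -0.151   0.087 ]
[   9.81351786  -81.9164899  -172.24215182  101.60151153] [0.18774717 0.19130073 0.17631373 0.18497913]
```

```bash
python3 - <<'E'
from h import *
print("figurine",atz("scene",283,270,.02),atz("side",399,240,.02),"hinge", atz("scene",285,193.5,.06),"specs",atz("scene",345,285,0),atz("scene",345,250,.04))
o=get_obs();print(o["ee_pos"],o["tcp_rot"])
cv2.imwrite("pics/w0.png",cv2.cvtColor(camera("wrist"),cv2.COLOR_RGB2BGR))
E
```

```text
figurine [ 0.8102 -0.122   0.02  ] [ 0.785  -0.1476  0.02  ] hinge [ 0.5186 -0.0682  0.06  ] specs [0.8863 0.035  0.    ] [0.7956 0.0588 0.04  ]
[ 5.49792015e-01 -8.28122675e-06  2.30652443e-01] [-1.79930985e+02 -6.33765305e-04  8.99994900e+01]
```

View pics/w0.png

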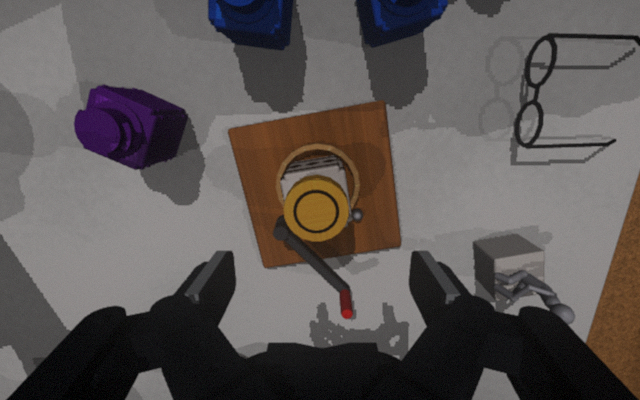

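Wrist view: lid top centre (316,211), post top (347,313), hinge (280,229). Board corners are at (229,128), (384,101), (400,245) and (266,268). The figurine is far to the right.

```bash
cat >> h.py <<'E'
from scipy.spatial.transform import Rotation as Ro
def watz(ee,rot,u,v,z):
    c=get_calibration("wrist");T=c["tool_from_camera"];R=Ro.from_euler("xyz",rot,degrees=True).as_matrix()
    d=R@T[:3,:3]@np.array([(u-c["cx"])/c["fx"],(v-c["cy"])/c["fy"],1]);o=np.array(ee)+R@T[:3,3]
    return (o+d*(z-o[2])/d[2]).round(4)
E
python3 - <<'E'
from h import *
e=[.5498,0,.23065];r=[-179.93,0,90]
for n,u,v,z in (("lid",316.5,211,.116),("knob",347,313,.087),("hinge",280,229,.06),("c",229,128,.012),("c",384,101,.012),("c",400,245,.012),("c",266,268,.012)): print(n,watz(e,r,u,v,z))
E
```

```text
lid [ 0.5451 -0.0152  0.116 ]
knob [ 0.5785 -0.1479  0.087 ]
hinge [ 0.5025 -0.0565  0.06  ]
c [0.4401 0.052  0.012 ]
c [0.6212 0.0823 0.012 ]
c [ 0.6535 -0.0993  0.012 ]
c [ 0.4737 -0.1339  0.012 ]
```

The rows are not in the units I measure in: shifts go in shares of 100 cm and turns go in shares of 60 degrees. I convert before sending: -15 cm / 100 = -0.15, -7.5 cm / 100 = -0.075, 0.6 rad / 1.0472 = 0.573.

>>> servo_tool([
  [0.014,-0.075,0,0.2865],
  [0.028,-0.15,0,0.573],
  [0.028,-0.15,0,0.573],
  [0.028,-0.15,0,0.573],
  [0.028,-0.15,0,0.573],
  [0.028,-0.15,0,0.573],
  [0.028,-0.15,0,0.573],
], claw=0)

```text
time: 0.73
ee_pos: [0.5778, -0.15, 0.2309]
tcp_rot: [-180.0, -0.1, 124.1]
wrist_force: [-0.6, 0.4, 0.4]
opening: 0.0853
grasp_force: 0.0
```

To row units: -17.6 cm / 100 = -0.176, -15 cm / 100 = -0.15, 0.1 rad / 1.0472 = 0.0955.

>>> servo_tool([
  [0,0,-0.04,0.0955],
  [0,0,-0.08,0.0955],
  [0,0,-0.12,0.0955],
  [0,0,-0.15,0.0955],
  [0,0,-0.176,0.0955],
  [0,0,-0.176,0.0955],
  [0,0,-0.176,0.0955],
])

```text
time: 1.32
ee_pos: [0.5772, -0.1487, 0.0549]
tcp_rot: [-179.9, -0.1, 130.0]
wrist_force: [0.1, -0.5, 0.8]
opening: 0.0854
grasp_force: 0.0
```

>>> servo_tool([
  [0,0,0,0],
  [0,0,0,0],
  [0,0,0,0],
  [0,0,0,0],
  [0,0,0,0],
  [0,0,0,0],
  [0,0,0,0],
  [0,0,0,0],
  [0,0,0,0],
  [0,0,0,0],
], claw=1, force=25)

```text
time: 2.15
ee_pos: [0.5783, -0.1501, 0.0558]
tcp_rot: [180.0, 0.0, 130.1]
wrist_force: [-0.1, -0.3, 6.3]
opening: 0.0133
grasp_force: 26.2
```

```bash
python3 - <<'E'
from h import *
o=get_obs();print(o["time"],o["q"].round(1),o["ee_pos"],o["tcp_rot"],o["opening"],o["grasp_force"])
c=np.array([.545,-.0155]);y=np.radians(10.1);R=np.array([[np.cos(y),-np.sin(y)],[np.sin(y),np.cos(y)]])
h=c+R@[-.052,-.042];k=o["ee_pos"][:2]-h;a=np.arctan2(k[1],k[0]);print(h,np.linalg.norm(k),a,1.4+a-y)
for b in np.linspace(a,y+.02,9): 
    p=h+.114*np.array([np.cos(b),np.sin(b)]); print(((p-o["ee_pos"][:2])*100).round(1),round(b-a,2))
E
```

```text
2.15 [-14.6  11.6  -2.   76.4  -0.   35.3] [ 0.57825321 -0.15014656  0.05575016] [1.79977615e+02 4.16885283e-02 1.30101684e+02] 0.013294422953695302 26.247700452804565
[ 0.50117124 -0.0659682 ] 0.11413862584143535 -0.8293755460308206 0.39434619951775196
[-0.  0.] 0.0
[1.  1.1] 0.13
[1.9 2.2] 0.26
[2.6 3.5] 0.38
[3.1 4.9] 0.51
[3.5 6.3] 0.64
[3.7 7.7] 0.77
[3.7 9.2] 0.9
[ 3.5 10.6] 1.03
```

To row units: 8.2 cm / 100 = 0.082, 7.7 cm / 100 = 0.077, 0.77 rad / 1.0472 = 0.7353.

>>> servo_tool([
  [0.005,0.005,0.002,0.0573],
  [0.01,0.011,0.002,0.1241],
  [0.015,0.016,0.002,0.1814],
  [0.019,0.022,0.002,0.2483],
  [0.023,0.028,0.002,0.3056],
  [0.026,0.035,0.002,0.3629],
  [0.029,0.042,0.002,0.4297],
  [0.031,0.049,0.002,0.487],
  [0.033,0.056,0.002,0.5539],
  [0.035,0.063,0.002,0.6112],
  [0.036,0.07,0.002,0.6685],
  [0.037,0.077,0.002,0.7353],
  [0.037,0.082,0.002,0.7735],
  [0.037,0.082,0.002,0.7735],
])

```text
time: 3.32
ee_pos: [0.6145, -0.0671, 0.0561]
tcp_rot: [180.0, -0.1, 176.7]
wrist_force: [0.7, -0.4, -5.2]
opening: 0.013
grasp_force: 25.7
```

To row units: 2.4 cm / 100 = 0.024, 2 cm / 100 = 0.02, 0.22 rad / 1.0472 = 0.2101.

>>> servo_tool([
  [0,0.005,0,0.0477],
  [0,0.01,0,0.0859],
  [-0.001,0.015,0,0.1241],
  [-0.001,0.02,0,0.1719],
  [-0.002,0.024,0,0.2101],
  [-0.002,0.024,0,0.2101],
  [-0.002,0.024,0,0.2101],
])

```text
time: 3.9
ee_pos: [0.6124, -0.046, 0.0562]
tcp_rot: [-179.8, -0.1, -171.0]
wrist_force: [0.4, -9.6, -5.7]
opening: 0.0132
grasp_force: 25.9
```

```bash
python3 - <<'E'
from h import *
o=get_obs();print(o["time"],o["q"].round(1),o["ee_pos"],o["tcp_rot"],o["opening"],o["grasp_force"],o["wrist_force"])
k=o["ee_pos"][:2]-np.array([.50117,-.06597]);print(np.linalg.norm(k),1.4+np.arctan2(k[1],k[0])-.176)
E
```

```text
3.9 [ -4.2  13.9   0.9  77.   -0.2 -13.2] [ 0.61244404 -0.04597227  0.05621353] [-1.79825812e+02 -1.22459194e-01 -1.71048850e+02] 0.013219943554776532 25.923284590244293 [ 0.39245513 -9.62528614 -5.66939115]
0.113056715153941 1.4018178778563726
```

To row units: -0.1 cm / 100 = -0.001.

>>> servo_tool([
  [0,0,0,0],
  [0,0,0,0],
  [0,-0.001,0,0],
  [0,-0.001,0,0],
  [0,-0.001,0,0],
])

```text
time: 4.32
ee_pos: [0.6125, -0.0461, 0.0563]
tcp_rot: [-179.9, -0.1, -171.0]
wrist_force: [1.0, -7.1, -6.3]
opening: 0.013
grasp_force: 25.8
```

To row units: 18 cm / 100 = 0.18, 16 cm / 100 = 0.16.

>>> servo_tool([
  [0,0,0,0],
  [0,0,0,0],
  [0,0,0,0],
  [0,0,0,0],
  [0,0,0,0],
  [0,0,0.04,0],
  [0,0,0.08,0],
  [0,0,0.12,0],
  [0,0,0.16,0],
  [-0.03,0.03,0.18,0],
  [-0.06,0.03,0.18,0],
  [-0.06,0.03,0.18,0],
  [-0.06,0.03,0.18,0],
  [-0.06,0.03,0.18,0],
], claw=0.3)

```text
time: 5.48
ee_pos: [0.5533, -0.015, 0.2375]
tcp_rot: [-180.0, 0.1, -170.9]
wrist_force: [0.0, 0.9, -0.0]
opening: 0.0596
grasp_force: 0.0
```

```bash
python3 - <<'E'
from h import *
o=get_obs();print(o["time"],o["q"].round(1),o["ee_pos"].tolist(),o["tcp_rot"].tolist(),o["opening"])
cv2.imwrite("pics/w1.png",cv2.cvtColor(camera("wrist"),cv2.COLOR_RGB2BGR))
E
```

```text
5.4833 [ -1.5   5.5  11.4  95.8   0.  -10.7] [0.55327492384664, -0.014965910784715219, 0.2374862440216591] [-179.98991545887043, 0.05496056143086735, -170.87067187434144] 0.05963996694193207
```

View pics/w1.png

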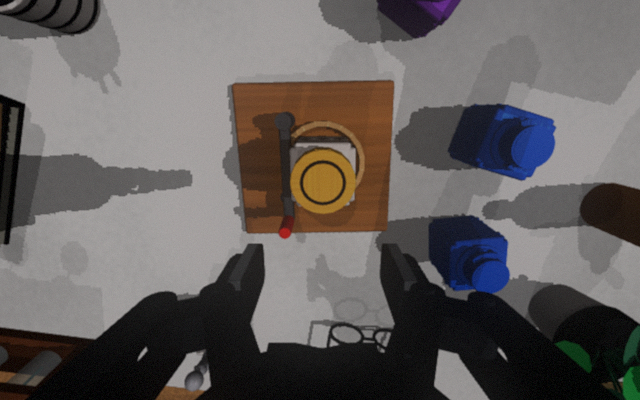

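The brace lies alongside the jar, fully home, with the post at (286,232). The lid's top centre is at (323,182). Next I measure the lid's position and flat direction.

```bash
python3 - <<'E'
from h import *
for f,e,r in (("w0",[.5498,0,.23065],[-179.93,0,90]),("w1",[0.55327,-.01497,.23749],[-179.99,.055,-170.87])):
    im=cv2.imread(f"pics/{f}.png").astype(float)
    c0=np.array(watz(e,r,*((316.5,211) if f=="w0" else (323,182)),.116))
    # rectify top plane: 0.2 mm/px
    c=get_calibration("wrist");T=c["tool_from_camera"];Rm=Ro.from_euler("xyz",r,degrees=True).as_matrix()
    RR=(Rm@T[:3,:3]);o=np.array(e)+Rm@T[:3,3]
    g=(np.arange(400)-200)*.0002;X,Y=np.meshgrid(c0[0]+g,c0[1]+g)
    P=(np.stack([X,Y,np.full_like(X,.116)],-1)-o)@RR
    U=(P[...,0]/P[...,2]*c["fx"]+c["cx"]).astype(np.float32);V=(P[...,1]/P[...,2]*c["fy"]+c["cy"]).astype(np.float32)
    w=cv2.remap((im[...,2]-im[...,0]).astype(np.float32),U,V,cv2.INTER_CUBIC)
    th=np.median(w[190:210,190:210])/2
    m=(w>th).astype(np.uint8);n,l,s,cc=cv2.connectedComponentsWithStats(m);k=1+s[1:,4].argmax();m=(l==k).astype(np.uint8)
    ct=max(cv2.findContours(m,0,cv2.CHAIN_APPROX_NONE)[0],key=len)[:,0,:].astype(float)
    from scipy.optimize import least_squares
    s=least_squares(lambda p:np.hypot(*(ct-p[:2]).T)-p[2],[200,200,150],loss="soft_l1").x
    d=ct-s[:2];a=np.arctan2(d[:,1],d[:,0]);rr=np.hypot(*d.T)-s[2]
    ctr=c0[:2]+(s[:2]-200)*.0002;print(f,"centre",ctr.round(4),"R",s[2]*.2)
    A=np.column_stack([np.ones_like(a)]+[fn(k*a) for k in (1,2,3,4,16) for fn in (np.cos,np.sin)]);x=np.linalg.lstsq(A,rr*.2,rcond=None)[0]
    print("16th amp mm",np.hypot(x[-1],x[-2]),"vertex at deg",np.degrees(np.arctan2(x[-1],x[-2]))/16)
E
```

```text
w0 centre [ 0.5393 -0.0141] R 33.75894743658271
16th amp mm 0.38232757802301953 vertex at deg -3.3437819918923215
w1 centre [ 0.5476 -0.0086] R 36.903188891600934
16th amp mm 0.42039838202638785 vertex at deg 5.1124170860873805
```

To row units: -15.2 cm / 100 = -0.152, -14 cm / 100 = -0.14, 0.02 rad / 1.0472 = 0.0191.

>>> servo_tool([
  [-0.009,0,0,0.0191],
  [-0.009,0,-0.02,0.0191],
  [-0.009,0,-0.04,0.0191],
  [-0.009,0,-0.07,0.0191],
  [-0.009,0,-0.1,0.0191],
  [-0.009,0,-0.125,0.0191],
  [-0.009,0,-0.14,0.0191],
  [-0.009,0,-0.152,0.0191],
  [-0.009,0,-0.152,0.0191],
  [-0.009,0,-0.152,0.0191],
], claw=0)

```text
time: 6.37
ee_pos: [0.5439, -0.0151, 0.0852]
tcp_rot: [180.0, -0.0, -169.7]
wrist_force: [-0.7, -0.4, 0.4]
opening: 0.0855
grasp_force: 0.0
```

>>> servo_tool([
  [0,0,0,0],
  [0,0,0,0],
  [0,0,0,0],
  [0,0,0,0],
  [0,0,0,0],
  [0,0,0,0],
  [0,0,0,0],
  [0,0,0,0],
], claw=1, force=30)

```text
time: 7.03
ee_pos: [0.5448, -0.0151, 0.0868]
tcp_rot: [-180.0, 0.1, -169.7]
wrist_force: [0.4, -0.5, 5.7]
opening: 0.0594
grasp_force: 32.3
```

```bash
python3 - <<'E'
from h import *
o=get_obs();print(o)
E
```

```text
{'time': 7.0333, 'q': array([-1.58018713e+00,  3.78131604e+00, -7.16944221e+00,  7.89044673e+01,
       -1.24359708e-02, -1.18498464e+01]), 'qd': array([-0.08928516, -0.03303941,  0.05269412, -0.07286102, -0.04085475,
       -0.00155815]), 'joint_efforts': array([ 2.65980139e-01, -4.75864327e+01,  4.36795771e+01, -1.21017639e-01,
        2.30605407e-01, -3.67348126e-03]), 'ee_pos': array([ 0.54479158, -0.01509075,  0.08677549]), 'tcp_rot': array([-1.79958100e+02,  1.39135514e-01, -1.69730306e+02]), 'wrist_force': array([ 0.39941129, -0.46811812,  5.67532771]), 'torque': array([-0.20105233,  0.00814349,  0.02765994]), 'grasp_force': 32.28747855624533, 'opening': 0.05941421780763397}
```

To row units: 0.1 cm / 100 = 0.001, 0.3 rad / 1.0472 = 0.2865.

>>> servo_tool([
  [0,0,0.001,0],
  [0,0,0.001,0],
  [0,0,0.001,0],
  [0,0,0.001,0.0573],
  [0,0,0.001,0.1146],
  [0,0,0.001,0.1719],
  [0,0,0.001,0.2292],
  [0,0,0.001,0.2865],
], force=80)

```text
time: 7.7
ee_pos: [0.5443, -0.0149, 0.0871]
tcp_rot: [-180.0, 0.1, -152.4]
wrist_force: [-1.7, 1.0, 6.4]
opening: 0.0582
grasp_force: 86.2
```

```bash
python3 - <<'E'
from h import *
o=get_obs();print(o["wrist_force"],o["torque"],o["opening"],o["grasp_force"],o["tcp_rot"],o["ee_pos"])
E
```

```text
[-1.66204725  0.95696193  6.3970206 ] [ 0.07836851  0.17963304 -0.335735  ] 0.05824170196911062 86.19112076237798 [-1.79984475e+02  6.69601064e-02 -1.52390698e+02] [ 0.54430113 -0.01487358  0.08713376]
```

To row units: 0.95 rad / 1.0472 = 0.9072.

>>> servo_tool([
  [0,0,0,0.0668],
  [0,0,0,0.1337],
  [0,0,0,0.2005],
  [0,0,0,0.2674],
  [0,0,0,0.3342],
  [0,0,0,0.4011],
  [0,0,0,0.4679],
  [0,0,0,0.5348],
  [0,0,0,0.6016],
  [0,0,0,0.6685],
  [0,0,0,0.7353],
  [0,0,0,0.8021],
  [0,0,0,0.8594],
  [0,0,0,0.9072],
  [0,0,0,0.9072],
  [0,0,0,0.9072],
])

```text
time: 9.03
ee_pos: [0.544, -0.0146, 0.0871]
tcp_rot: [-180.0, 0.1, -98.1]
wrist_force: [-2.7, 2.4, 7.8]
opening: 0.0586
grasp_force: 86.4
```

```bash
python3 - <<'E'
from h import *
o=get_obs();print(o["wrist_force"],o["torque"],o["opening"],o["grasp_force"],o["tcp_rot"],o["ee_pos"])
p=o["ee_pos"].copy();r=o["tcp_rot"].copy()
cv2.imwrite("pics/w2.png",cv2.cvtColor(camera("wrist"),cv2.COLOR_RGB2BGR))
a=cv2.cvtColor(camera("scene"),cv2.COLOR_RGB2BGR)[155:245,235:355]
b=cv2.cvtColor(camera("side"),cv2.COLOR_RGB2BGR)[175:265,265:385]
cv2.imwrite("pics/z2.png",np.vstack([cv2.resize(x,(400,300),interpolation=cv2.INTER_CUBIC) for x in (a,b)]))
E
```

```text
[-2.69613377  2.42666121  7.80364926] [ 0.40096612  0.4823904  -0.08065955] 0.058610410133074546 86.36596361640841 [-1.79976510e+02  5.71579892e-02 -9.80845581e+01] [ 0.543997   -0.01457245  0.08710674]
```

View pics/w2.png

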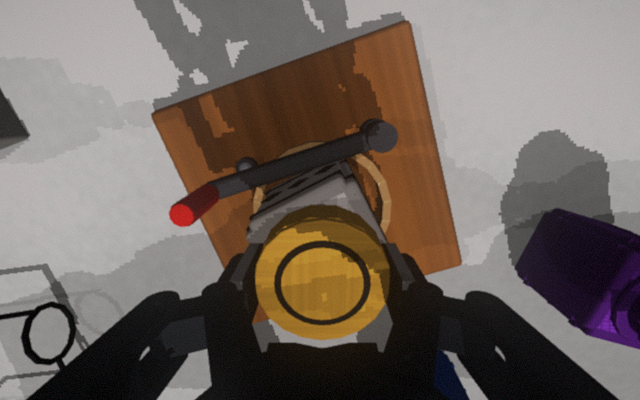

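Tool turned 1.25 rad. The jar took up about 0.1 rad of play against the brace, which is still home, so the thread is at about 1.13 and free. I'll lift a little and check.

>>> servo_tool([
  [0,0,0.001,0],
  [0,0,0.002,0],
  [0,0,0.003,0],
  [0,0,0.004,0],
  [0,0,0.005,0],
  [0,0,0.005,0],
])

```text
time: 9.68
ee_pos: [0.5442, -0.0151, 0.0915]
tcp_rot: [-180.0, -0.0, -98.1]
wrist_force: [0.3, -0.2, -0.3]
opening: 0.0581
grasp_force: 86.0
```

No jar weight on the wrist, so the lid is free.

To row units: 3 cm / 100 = 0.03, 2.9 cm / 100 = 0.029.

>>> servo_tool([
  [0,0,0.003,0],
  [0,0,0.006,0],
  [0,0,0.01,0],
  [0,0,0.014,0],
  [0,0,0.018,0],
  [0,0,0.022,0],
  [0,0,0.026,0],
  [0,0,0.029,0],
  [0,0,0.03,0],
  [0,0,0.03,0],
  [0,0,0.03,0],
  [0,0,0.03,0],
  [0,0,0.03,0],
  [0,0,0.03,0],
  [0,0,0.03,0],
])

```text
time: 10.93
ee_pos: [0.5439, -0.015, 0.1212]
tcp_rot: [180.0, -0.0, -98.1]
wrist_force: [0.2, -0.4, -0.5]
opening: 0.0584
grasp_force: 86.0
```

```bash
python3 - <<'E'
from h import *
o=get_obs();print(o["time"],o["wrist_force"],o["torque"],o["opening"],o["grasp_force"],o["tcp_rot"],o["ee_pos"])
w=cv2.cvtColor(camera("wrist"),cv2.COLOR_RGB2BGR)
a=cv2.cvtColor(camera("scene"),cv2.COLOR_RGB2BGR)[155:245,235:355]
b=cv2.cvtColor(camera("side"),cv2.COLOR_RGB2BGR)[175:265,265:385]
z=np.vstack([cv2.resize(x,(400,300),interpolation=cv2.INTER_CUBIC) for x in (a,b)])
cv2.imwrite("pics/z3.png",np.hstack([z,np.vstack([cv2.resize(w,(400,250)),np.zeros((350,400,3),np.uint8)])]))
E
```

```text
10.9333 [ 0.1874066  -0.42010718 -0.45387715] [-0.02058503  0.05072226 -0.01714083] 0.05842101343047256 85.95235846471041 [ 1.79989223e+02 -3.18078776e-03 -9.81137955e+01] [ 0.54393788 -0.0150045   0.1211663 ]
```

View pics/z3.png

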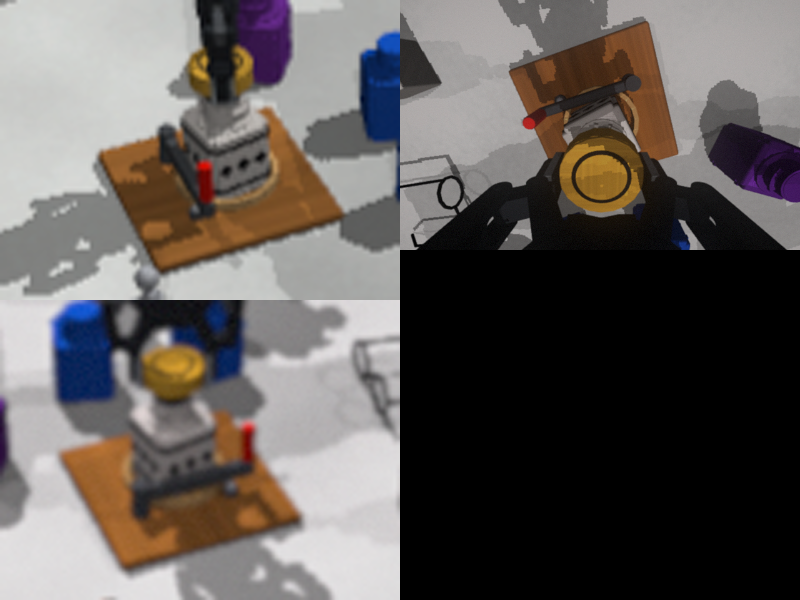

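The lid is held level and clear above the neck in both outside views. The jar sits in its dish and the brace is still home alongside it.

```bash
python3 -c "
from workcell import *
print(job_done())"
```

```text
the job is handed in; nothing more can be done
None
```

I swung the brace home, unscrewed the lid by about 1.1 rad, and handed the job in with it gripped level about 2 cm above the jar's rim; the judge returned no verdict.

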